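Push the biscuit tray through the spring gate of its dock

TASK

Put the small biscuit tray away in its dock: bring it to the mouth, slide it along the table through the two blue spring flaps, and push it on until it gently but definitely presses in the rubber buffer of the end stop, without bottoming the buffer. Let go and leave the tray resting against the buffer with both flaps sprung shut behind it; keep both biscuits lying in it, do not force the tray against the dock, and leave the other things where they are.

Things in the scene. Friction and masses are not known exactly. Their poses are not given: they have to be found in the camera images.
- tray_handle (a point): Centre of the blue handle bar, 12 (x) x 72 (y) x 16 mm (z), on two thin posts across the middle of the white biscuit tray, 42 mm above the tray's underside and over its centre. Grip it across its 12 mm, along x. x, y are the tray's axes; turned half round the tray is the same.
- biscuit_front: Flat brown biscuit, 33 x 69 x 11 mm, lying loose in the tray's +x half, its top 16 mm above the tray's underside. Origin at the centre of its underside, z up.
- biscuit_rear: The same kind of biscuit in the tray's -x half. Origin at the centre of its underside, z up.
- dock: Aluminium dock fixed to the table: two guide rails 34 mm high, no floor or roof, nothing on it above 46 mm. Origin on the table at the middle of the gate line; x points inwards, the way the tray goes, y left. Behind the gate the rails stand 89 mm apart from x = 75 mm on. The flaps can shut once the tray's rear edge is 58 mm past the gate line.
- gate_left (a joint): Blue flap on the left (+y) of the gate, hinged upright at y = +60 mm of the dock, 56 mm long, top 38 mm above the table. 0 = shut across the lane, grows (rad, to 1.5) as it is pushed inwards; a spring shuts it (0.035 N m at first, 0.06 N m wide open: the tray needs some 5 to 8 N to pass both). It cannot open outwards.
- gate_right (a joint): The mirror flap hinged at y = -60 mm, same meaning.
- buffer (a joint): How far the black rubber buffer of the grey end stop in the dock is pressed in (m): 0 free, 0.014 bottomed; 1.2 N per mm, heavily damped. It is 60 mm wide, 6 to 26 mm above the table; its free face is set anywhere 153 to 178 mm past the gate line, not measured: find it by contact or sight. Once let go, the tray is pushed back slowly till its friction holds it, buffer still a little pressed in.
- spare_nozzle: White plastic nozzle, 48 mm across, 52 mm high, standing on the table, a bystander. Origin at its foot.
- ring_cutter_1: Steel ring cutter, 51 mm across, 35 mm high, on the table, a bystander. Origin at its foot's centre.
- dock_mouth (a point): Middle of the dock's mouth on the table, 53 mm before the gate line; axes as the dock's. The mouth narrows from 106 mm wide here to 89 mm at 30 mm before the gate line, then runs straight to the gate; the tray is 84 mm wide.
- tray_middle (a point): Middle of the tray, 10 mm above its underside. Open box 90 (x) x 84 (y) x 20 mm with a low divider, about 0.32 kg; sliding friction 1.5 to 3 N. Gripped stiffly and dragged on the table its nose digs in: keep it some 4 mm clear while gripped, or push it low at its rear wall; there too a sagging tool presses it down, so up to two thirds of the push may go into friction, not the buffer.
Not all that is in view belongs to the job. What is shaped like the part that bears tray_handle but purple is not meant.

How it is judged:
By the outcome, as a careful person would: the job done as asked, in the order asked, and still so for the second after the job is handed in, with the robot touching nothing.
It also fails if it takes over 72 s, if anything falls off the work surface, if the arm or the gripper's body presses on something with over 40 N, if the wrist force passes 120 N, or if a joint passes its speed limit or range.

ROBOT

A 6-joint arm with a two-finger parallel gripper is mounted at the origin on a cart in front of the work surface, level with it; the furniture and walls round the work are solid. World frame = base frame: x ahead of the robot, y to its left, z up, the work surface at z = 0. Lengths are in m, angles in rad, forces in N, time in s.
With the tool pointing down it reaches from about 0.225 to 0.875 m from the base axis. Payload 3.4 kg.
Tool frame: the origin (TCP) lies on the centre line of the jaws, within the pads' length; the fingertips stand 19 mm ahead of it and the grasp point (between the pads) is the TCP (nose_length is the distance from the TCP to the fingertips, in m); z points along the fingers, y is the direction in which the jaws open and shut (so a half turn about z gives the same grasp; the last joint's range is limited). The gripper opens to 85 mm and grips with 20 to 120 N. Pads are 22 mm wide; open, the fingers measure 114 mm over their backs; the gripper's body (76 mm by 85 mm) begins 54 mm behind the grasp point. The pads swing forward as they close: fully open they stand 13 mm farther back than shut.
Start: joints at [-1.43, 0.276, 1.505, -0, 1.361, -0.121], TCP at [0.149, -0.555, 0.25] pointing down, gripper open.
Joint ranges: [-2.89, 2.89], [-0.75, 2.08], [0.22, 2.7], [-1.18, 4.32], [0.11, 2.71], [-2.7, 2.7]. Speed limits (rad/s): [2.57, 2.57, 3.14, 3.14, 3.14, 3.14].

INTERFACE

Orientations are given as a unit quaternion [w, x, y, z].
In Python, from rig import * gives the robot as it stands.
- The arm moves only by the shell command python3 -m jog 'ROWS' [OPENING] [FORCE]. ROWS is JSON, one flat list of numbers, 6 for each row, row after row: the shift along the tool's x, y, z in mm, then the turn, a rotation vector about the tool's x, y, z in degrees. In form: [tx, ty, tz, wx, wy, wz, tx, ty, tz, wx, wy, wz, ...]. A call has 1 to 10 rows; each row is the pose to reach, as a shift and turn from the pose commanded when the call began, along the tool's axes at that moment; what a row does not reach only later rows make up. A row lasts 1/8 s, in which the tool goes at most 62.5 mm and 10.7 degrees, less where a joint would pass 70% of its speed; a pose out of reach is approached as far as the arm can. A call with a gripper value outside its range is refused whole. OPENING is the closure, from 0 (fully open) to 1 (shut), set as the call begins (- or left out, the last holds). The fingers move at their own pace and stop on an object; FORCE is the grip in N (left out, the last holds). Time passes only in rows, so rows that repeat a pose let the fingers close. It gives the time, the measured TCP pose, the force and the opening at its end, in the units of the state.
- get_state(): the state, without advancing time (a new reading comes with each control period).
- get_image(name): name is "side" or "top"; returns a dict with "frame" (420x560x3 uint8, red, green, blue), "camera_matrix" (3x3 intrinsics, pixels), "rvec" (rotation vector, rad) and "tvec" (3), from world to camera coordinates, as OpenCV has them. Camera axes: x right, y down, z forward; pixel columns grow to the right and rows downward; lengths in m; the calibration is good to about 2 mm. A picture is of the moment at which its call begins. There is no depth.
- sign_off(): hands the job in, once; it reports no verdict.
The state is a dict: "clock": time; "qpos": joint angles; "qd": joint speeds; "effort": joint torques, N m; "position": TCP position; "ee_rot": TCP orientation; "contact_force": force on the tool from outside, world axes, zero at the start; "moment": the same for the moment, N m; "width": finger opening in m.
Only numpy, scipy, OpenCV 4.12 (cv2) and the standard library are available. Lean on these libraries where they do the work, as an engineer would, in place of code of your own. Each camera call takes 0.05 s, during which the arm holds its last target.

## Working session

There is one attempt and no reset: what is moved stays moved. The work goes in short steps, Python scripts to look and compute and a shell command to move; the robot and the scene stay as the last step left them, time stands still between calls to the robot, and variables do not carry over. Pictures are saved under pics/ and viewed, and the job is handed in when it is done.

```bash
ls; mkdir -p pics; python3 - <<'E'
from rig import *
import cv2
for n in ("side","top"):
    d=get_image(n); cv2.imwrite(f"pics/{n}0.png",d["frame"][:,:,::-1]); print(n,d["camera_matrix"],d["rvec"],d["tvec"])
print(get_state())
E
```

```text
pics
side [[546.16020581   0.         273.34741084]
 [  0.         546.16020581 213.40882251]
 [  0.           0.           1.        ]] [ 1.93289044 -0.44754801  0.26029189] [-0.47963872  0.15730952  1.53994413]
top [[398.73811217   0.         283.01008642]
 [  0.         398.73811217 207.78611042]
 [  0.           0.           1.        ]] [ 2.2235525  -2.1639421   0.05836288] [-0.0063064   0.53046706  1.11361759]
{'clock': 0.1, 'qpos': array([-1.42999785e+00,  2.76507894e-01,  1.50601376e+00, -2.12399603e-05,
        1.36070487e+00, -1.21006885e-01]), 'qd': array([-1.88514357e-03, -8.90536349e-05, -3.78674399e-03, -6.87493017e-04,
       -7.00777027e-04,  4.82191972e-04]), 'effort': array([ 1.22059042e-03, -4.17700589e+01, -2.46405441e+01, -1.51566310e-04,
        5.83601097e-03, -3.73388744e-06]), 'position': array([ 0.14874493, -0.55496397,  0.24953692]), 'ee_rot': array([-8.16793385e-04,  9.91443850e-01,  1.30531316e-01, -1.84682473e-05]), 'contact_force': array([-0.15575319,  1.35655228, -0.43447981]), 'moment': array([-0.01739107,  0.02807349, -0.03132478]), 'width': 0.08532722051806829}
```

View pics/side0.png

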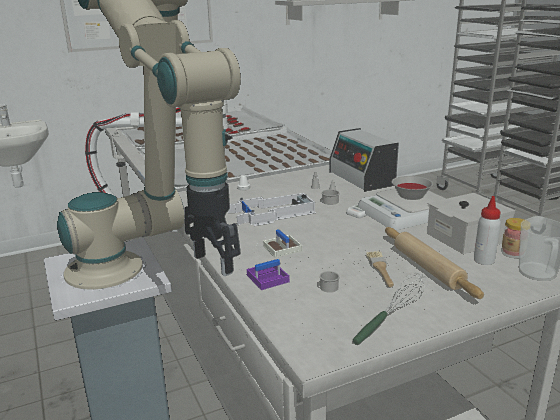

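View pics/top0.png

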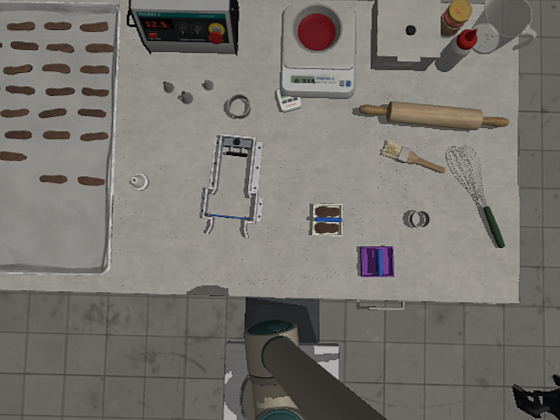

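The top view shows the white tray at about (326,219), its handle running across the image. The dock's gate is at about (229,217), opening toward the robot, with the buffer at about (237,152). The purple decoy is at (376,261). I'll zoom in.

```bash
python3 - <<'E'
import cv2
a=cv2.imread("pics/top0.png")
cv2.imwrite("pics/topz.png",cv2.resize(a[125:285,190:400],None,fx=3.7,fy=3.7,interpolation=cv2.INTER_CUBIC))
a=cv2.imread("pics/side0.png")
cv2.imwrite("pics/sidez.png",cv2.resize(a[180:300,220:360],None,fx=5,fy=5,interpolation=cv2.INTER_CUBIC))
E
cat > h.py <<'E'
import numpy as np, cv2
from scipy.spatial.transform import Rotation as R
from rig import *
def cal(n):
    d=get_image(n); return d
def ray(d,uv,z):
    p=cv2.undistortPoints(np.array([[uv]],float),d["camera_matrix"],None)[0,0]
    Rm,_=cv2.Rodrigues(np.array(d["rvec"])); t=np.array(d["tvec"]).ravel()
    c=-Rm.T@t; v=Rm.T@np.array([p[0],p[1],1]); return c+v*(z-c[2])/v[2]
def proj(d,P):
    return cv2.projectPoints(np.array(P,float).reshape(-1,3),np.array(d["rvec"]),np.array(d["tvec"]),d["camera_matrix"],None)[0][:,0]
def toolrot():
    q=np.array(get_state()["ee_rot"]); return R.from_quat(q[[1,2,3,0]])
E
```

```text
(no output)
```

View pics/topz.png

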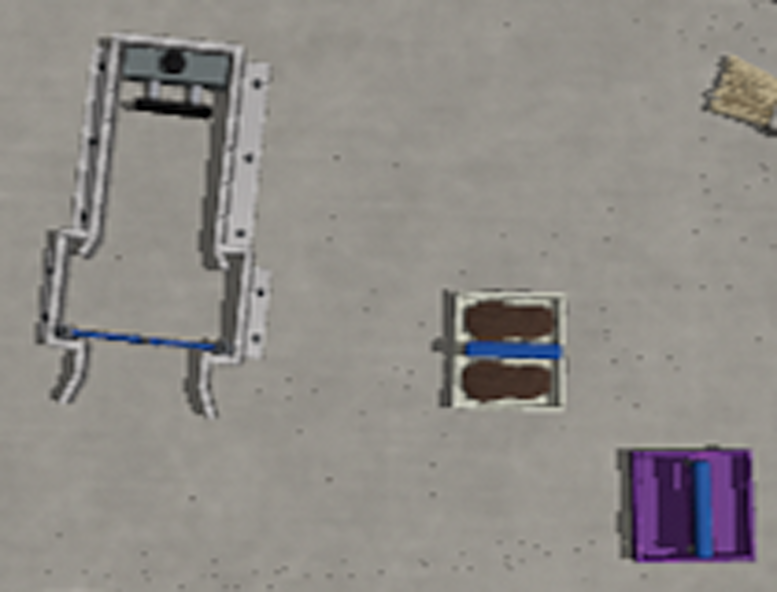

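View pics/sidez.png

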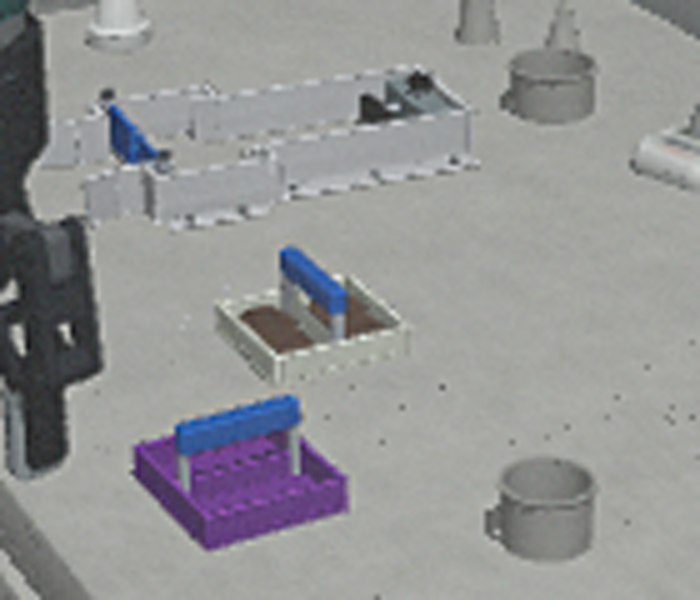

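```bash
cat > m.py <<'E'
from h import *
def run():
    t=get_image("top"); s=get_image("side")
    for n,d in (("top",t),("side",s)):
        f=d["frame"]; hsv=cv2.cvtColor(f,cv2.COLOR_RGB2HSV)
        m=cv2.inRange(hsv,(100,130,60),(122,255,255))
        k,l,st,ce=cv2.connectedComponentsWithStats(m)
        for i in range(1,k):
            if st[i,4]<8: continue
            ys,xs=np.nonzero(l==i)
            (c,wh,a)=cv2.minAreaRect(np.c_[xs,ys].astype(np.float32)); bx=cv2.boxPoints((c,wh,a))
            print(n,st[i],ce[i].round(2),"box",bx.round(1).tolist())
            if n=="top": print("   z.042",ray(d,ce[i],.042).round(4),"z.038",ray(d,ce[i],.038).round(4), "z.05 box",[ray(d,b,.05)[:2].round(4).tolist() for b in bx])
    return t,s
if __name__=="__main__":
    t,s=run()
    # rail lines etc (zoom coords -> px)
    zz=lambda u,v:(190+(u+.5)/3.7-.5,125+(v+.5)/3.7-.5)
    for nm,p,z in [("railL far in",(120,45),.034),("railL near in",(101,225),.034),("railR far in",(232,52),.034),("railR near in",(221,240),.034),
       ("railL far out",(101,40),.034),("railR far out",(243,48),.034),
       ("mouthL",(63,402),.034),("mouthR",(211,415),.034),("buf L",(133,108),.026),("buf R",(210,115),.026),("gateL",(62,332),.038),("gateR",(222,348),.038),
       ("trayNW",(455,293),.02),("trayNE",(567,294),.02),("traySW",(451,408),.02),("traySE",(565,410),.02)]:
        print(nm,ray(t,zz(*p),z)[:2].round(4))
E
python3 m.py
```

```text
top [347  81   3   5  14] [348.    83.14] box [[347.0, 81.0], [349.0, 81.0], [349.0, 85.0], [347.0, 85.0]]
   z.042 [ 0.884  -0.1647  0.042 ] z.038 [ 0.8856 -0.1653  0.038 ] z.05 box [[0.887, -0.1606], [0.8872, -0.1661], [0.8758, -0.1663], [0.8757, -0.1608]]
top [210 214  18   4  23] [219.13 215.61] box [[209.89999389648438, 215.10000610351562], [210.0, 213.89999389648438], [227.10000610351562, 216.0], [227.0, 217.1999969482422]]
   z.042 [0.5026 0.1835 0.042 ] z.038 [0.5027 0.1841 0.038 ] z.05 box [[0.503, 0.2076], [0.5064, 0.2073], [0.5018, 0.1603], [0.4985, 0.1606]]
top [230 217  18   3  21] [239.14 217.67] box [[230.0, 217.3000030517578], [230.10000610351562, 216.10000610351562], [247.0, 218.0], [246.89999389648438, 219.1999969482422]]
   z.042 [0.4984 0.1281 0.042 ] z.038 [0.4985 0.1286 0.038 ] z.05 box [[0.4984, 0.1524], [0.5018, 0.1521], [0.4979, 0.1058], [0.4946, 0.106]]
top [316 217  26   5  99] [328.29 219.19] box [[315.8999938964844, 220.5], [316.1000061035156, 216.60000610351562], [341.1000061035156, 218.10000610351562], [340.8999938964844, 221.89999389648438]]
   z.042 [
[... 678 characters left out ...]
28.3000030517578], [289.70001220703125, 239.10000610351562], [286.6000061035156, 242.60000610351562]]
side [255 259  25  12 153] [266.93 264.6 ] box [[253.89999389648438, 265.0], [278.6000061035156, 258.3999938964844], [280.1000061035156, 264.20001220703125], [255.5, 270.70001220703125]]
railL far in [0.7241 0.1844]
railL near in [0.5867 0.1939]
railR far in [0.7211 0.0994]
railR near in [0.5778 0.1032]
railL far out [0.7276 0.199 ]
railR far out [0.7244 0.0911]
mouthL [0.4529 0.2175]
mouthR [0.4463 0.1065]
buf L [0.6777 0.1741]
buf R [0.6739 0.1153]
gateL [0.5052 0.2195]
gateR [0.4965 0.0995]
trayNW [ 0.5436 -0.0749]
trayNE [ 0.5451 -0.1601]
traySW [ 0.4562 -0.0739]
traySE [ 0.457  -0.1603]
```

```bash
python3 - <<'E'
from h import *
t=get_image("top"); s=get_image("side")
print("handle side proj",proj(s,[.5006,-.117,.044]), "gate side",proj(s,[.5007,.1565,.025]))
g=cv2.cvtColor(t["frame"],cv2.COLOR_RGB2GRAY)
m=((g<45)).astype(np.uint8); m[:148]=0;m[158:]=0;m[:,:222]=0;m[:,250:]=0
ys,xs=np.nonzero(m); print(len(xs),xs.min(),xs.max(),ys.min(),ys.max())
print(g[148:158,222:252:3])
c=(xs.mean(),ys.mean()); print(c,ray(t,c,.026)[:2])
v=cv2.fitLine(np.c_[xs,ys].astype(np.float32),cv2.DIST_L2,0,.01,.01).ravel();print(v)
# bright rail mask fit
b=((g>195)).astype(np.uint8)
for nm,x0,x1,y0,y1 in [("L",212,224,140,185),("R",245,258,142,185)]:
    P=[]
    for y in range(y0,y1,1):
        row=g[y,x0:x1].astype(float); w=np.clip(row-185,0,None)
        if w.sum()>20: P.append(ray(t,((w*np.arange(x0,x1)).sum()/w.sum(),y),.034)[:2])
    P=np.array(P); v=cv2.fitLine(P.astype(np.float32),cv2.DIST_HUBER,0,.01,.01).ravel()
    print(nm,len(P),v,np.degrees(np.arctan2(v[1],v[0])))
    r=(P-v[2:])@np.array([-v[1],v[0]]); print(r.std())
E
```

```text
handle side proj [[280.78913307 234.80568343]] gate side [[245.77891622 209.29691938]]
68 226 249 148 156
[[111 157 125 156 141 107  39 136  24  43]
 [120 150 129 155 157 144  69 163  86  51]
 [124 153 136 161 158 149  74 157 149  78]
 [133 145  73 104 134 161  69 156 161  82]
 [104 100  15  34  63  85  40 136 166  81]
 [ 97  67  13  15  14  12  17  66 103  83]
 [131  71   0   0   7  13  19  12  24  84]
 [138 140 141  80  16   0   1   4   0  84]
 [138 151 154 144 140 144  59  25  44  84]
 [136 144 149 150 151 156 142 141 117  83]]
(np.float64(237.22058823529412), np.float64(153.38235294117646)) [0.67986855 0.14132974]
[ 9.9964440e-01 -2.6665453e-02  2.3722058e+02  1.5338235e+02]Traceback (most recent call last):
  File "<stdin>", line 17, in <module>
cv2.error: OpenCV(4.12.0) /io/opencv/modules/imgproc/src/linefit.cpp:618: error: (-215:Assertion failed) npoints2 >= 0 || npoints3 >= 0 in function 'fitLine'
```

```bash
python3 -m jog '[0,0,0,0,0,-40, 0,0,0,0,0,-40, 0,0,0,0,0,-40, 0,0,0,0,0,-40]' 0 60; python3 - <<'E'
from h import *
r=toolrot(); st=get_state(); p=np.array(st["position"])
print(r.as_matrix().round(3)); print("shift mm",r.inv().apply(np.array([.5005,-.117,.15])-p)*1000)
y=r.as_matrix()[:,1]; print("yaw y",np.degrees(np.arctan2(y[1],y[0])),st["clock"])
E
```

```text
clock: 0.8
position: [0.1488, -0.5554, 0.2503]
ee_rot: [-0.0, 0.886, 0.464, 0.0]
contact_force: [0.2, 0.6, -0.7]
width: 0.0852
[[ 0.57   0.822 -0.   ]
 [ 0.822 -0.57   0.   ]
 [ 0.    -0.    -1.   ]]
shift mm [560.62787161  39.32180466 100.28616644]
yaw y -34.727216632008115 0.8
```

```bash
python3 -m jog '[561,39,0,0,0,-33.5, 561,39,0,0,0,-33.5, 561,39,0,0,0,-33.5, 561,39,0,0,0,-33.5, 561,39,0,0,0,-33.5, 561,39,50,0,0,-33.5, 561,39,100,0,0,-33.5, 561,39,100,0,0,-33.5, 561,39,100,0,0,-33.5, 561,39,100,0,0,-33.5]' 0.3 60; python3 - <<'E'
from h import *
r=toolrot(); st=get_state(); p=np.array(st["position"])
print(r.as_matrix().round(3)); print(p,np.array(st["qpos"]).round(3))
for n in ("top","side"):
    d=get_image(n); a=d["frame"][:,:,::-1]
    cv2.imwrite(f"pics/{n}1.png",cv2.resize(a[120:290,190:400],None,fx=3.5,fy=3.5,interpolation=cv2.INTER_CUBIC))
    if n=="top":
        g=cv2.cvtColor(d["frame"],cv2.COLOR_RGB2GRAY).astype(float)
        for nm,x0,x1,y0,y1 in [("L",212,224,142,184),("R",245,258,144,184)]:
            P=[]
            for y in range(y0,y1):
                row=g[y,x0:x1]; w=np.clip(row-175,0,None)
                if w.sum()>20: P.append(ray(d,((w*np.arange(x0,x1)).sum()/w.sum(),y),.034)[:2])
            P=np.array(P,dtype=np.float32).reshape(-1,1,2)
            if len(P)<5: print(nm,len(P)); continue
            v=cv2.fitLine(P,cv2.DIST_HUBER,0,.01,.01).ravel(); print(nm,len(P),v,np.degrees(np.arctan2(v[1],v[0])))
E
```

```text
clock: 2.05
position: [0.5031, -0.1155, 0.1487]
ee_rot: [-0.001, 0.715, 0.699, -0.0]
contact_force: [-0.7, -1.1, -0.4]
width: 0.0597
[[ 0.023  1.    -0.002]
 [ 1.    -0.023  0.001]
 [ 0.001 -0.002 -1.   ]]
[ 0.50308943 -0.11553658  0.14865472] [-3.610e-01  2.700e-01  1.785e+00  1.000e-03  1.089e+00 -3.380e-01]
L 8 [ 0.99817514 -0.06038576  0.6577347   0.2000522 ] -3.461955
R 18 [0.9965624  0.08284505 0.6291919  0.09261621] 4.752118
```

View pics/top1.png

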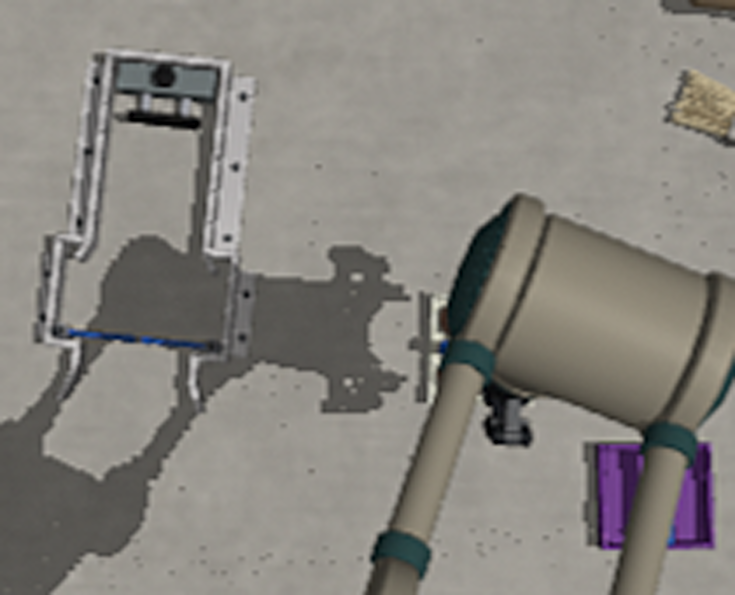

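View pics/side1.png

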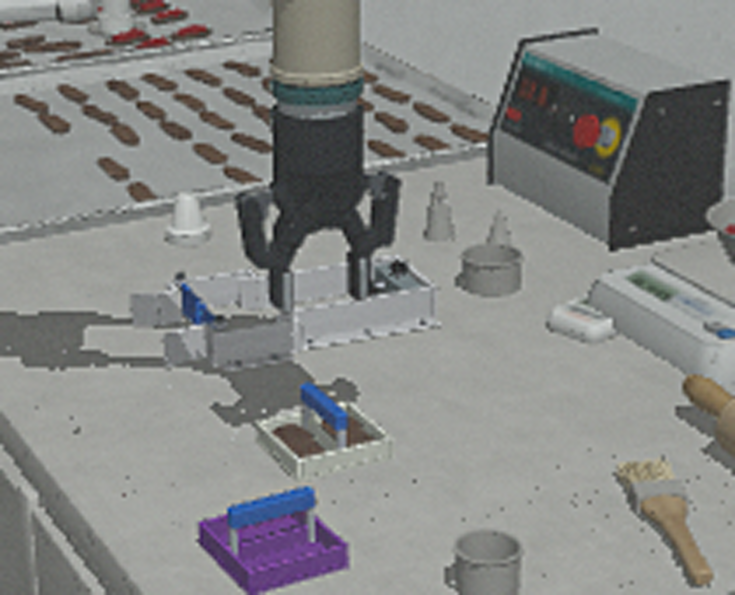

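```bash
python3 -m jog '[0,0,50,0,0,0, 0,0,70,0,0,0, 0,0,70,0,0,0, 0,0,70,0,0,0, 0,0,70,0,0,0]' 0.3 60;  python3 - <<'E'
from h import *
d=get_image("side"); a=d["frame"][:,:,::-1]
cv2.imwrite("pics/side2.png",cv2.resize(a[150:280,220:360],None,fx=5,fy=4.6,interpolation=cv2.INTER_CUBIC))
r=toolrot(); st=get_state(); print(st["position"],np.degrees(np.arctan2(*r.as_matrix()[[1,0],1])))
p=np.array(st["position"]); print(proj(d,[p,p+r.apply([0,0,.019])]))
E
```

```text
clock: 2.78
position: [0.5034, -0.1192, 0.0818]
ee_rot: [0.001, 0.717, 0.698, 0.001]
contact_force: [1.1, -0.6, 0.2]
width: 0.0598
[ 0.50324071 -0.11896957  0.08161923] -1.5248130167366534
[[281.63811685 223.27388088]
 [281.78007794 229.16042031]]
```

View pics/side2.png

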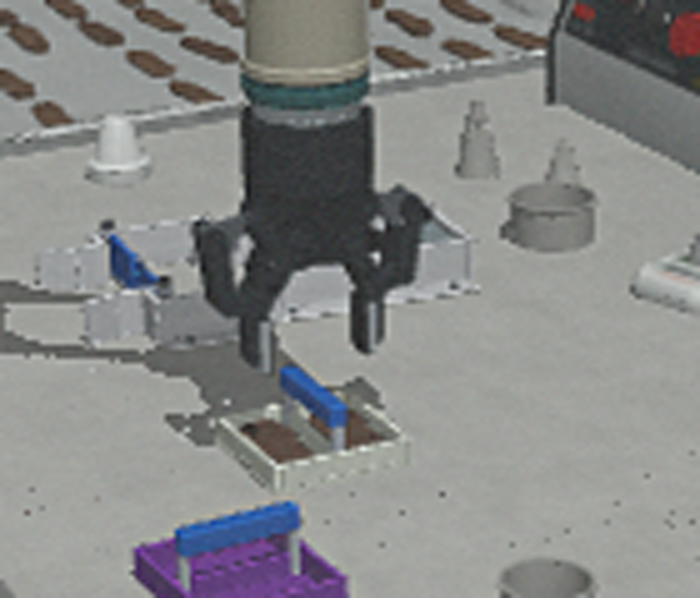

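```bash
python3 -m jog '[2,-2.5,20,0,0,0, 2,-2.5,37,0,0,0, 2,-2.5,37,0,0,0, 2,-2.5,37,0,0,0]' 0.3 60;  python3 - <<'E'
from h import *
d=get_image("side"); a=d["frame"][:,:,::-1]
cv2.imwrite("pics/side3.png",cv2.resize(a[180:280,230:340],None,fx=6,fy=6,interpolation=cv2.INTER_CUBIC))
print(get_state()["position"])
E
```

```text
clock: 3.32
position: [0.5008, -0.1165, 0.0441]
ee_rot: [0.001, 0.716, 0.698, 0.0]
contact_force: [-0.4, -0.6, 0.4]
width: 0.0598
[ 0.50088174 -0.11652346  0.0442359 ]
```

View pics/side3.png

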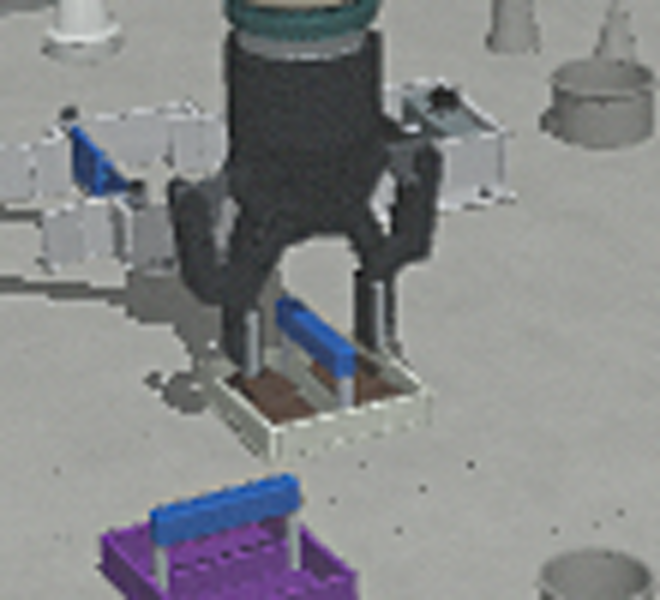

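```bash
python3 -m jog '[0,0,0,0,0,0, 0,0,0,0,0,0, 0,0,0,0,0,0, 0,0,0,0,0,0, 0,0,0,0,0,0, 0,0,0,0,0,0]' 1 60;  python3 -m jog '[0,0,0,0,0,0, 0,0,-8,0,0,0, 0,0,-20,0,0,0, 0,0,-40,0,0,0, 0,0,-40,0,0,0, 0,0,-40,0,0,0]'; python3 - <<'E'
from h import *
d=get_image("side"); a=d["frame"][:,:,::-1]
cv2.imwrite("pics/side4.png",cv2.resize(a[160:270,230:340],None,fx=5.4,fy=5.4,interpolation=cv2.INTER_CUBIC))
print(get_state()["position"],get_state()["width"])
E
```

```text
clock: 4.12
position: [0.5009, -0.1165, 0.0439]
ee_rot: [0.001, 0.716, 0.698, 0.0]
contact_force: [1.1, 0.4, 5.2]
width: 0.011
clock: 4.88
position: [0.4995, -0.116, 0.0829]
ee_rot: [-0.0, 0.716, 0.698, -0.0]
contact_force: [-0.1, -1.1, -4.2]
width: 0.0104
[ 0.49934482 -0.1159476   0.082671  ] 0.011015216316588153
```

View pics/side4.png

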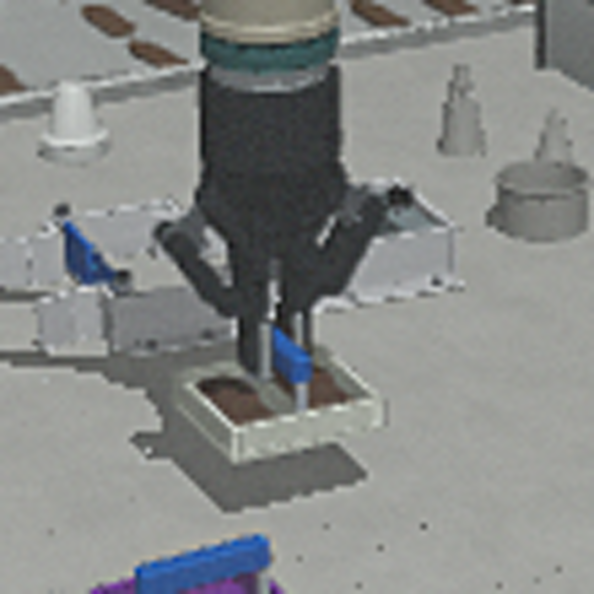

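```bash
python3 -m jog '[0,-8,0,0,0,0, 0,-24,0,0,0,0, 0,-46,0,0,0,0, 0,-70,0,0,0,1, 8,-94,0,0,0,1, 24,-112,0,0,0,2, 46,-121,0,0,0,2.7, 72,-121,0,0,0,2.7, 98,-121,0,0,0,2.7, 126,-121,0,0,0,2.7]'; python3 -m jog '[28,0,0,0,0,0, 56,0,0,0,0,0, 84,0,0,0,0,0, 110,0,0,0,0,0, 132,0,0,0,0,0, 146,0,0,0,0,0, 154,0,0,0,0,0, 154,0,0,0,0,0, 154,0,0,0,0,0, 154,0,0,0,0,0]'; python3 - <<'E'
from h import *
for n in ("top","side"):
    d=get_image(n); a=d["frame"][:,:,::-1]
    c=a[130:280,160:320] if n=="top" else a[160:280,200:340]
    cv2.imwrite(f"pics/{n}5.png",cv2.resize(c,None,fx=5 if n=="side" else 4,fy=5 if n=="side" else 4,interpolation=cv2.INTER_CUBIC))
r=toolrot(); print(get_state()["position"],np.degrees(np.arctan2(*r.as_matrix()[[1,0],1])))
E
```

```text
clock: 6.18
position: [0.3808, 0.0136, 0.0832]
ee_rot: [-0.0, 0.733, 0.68, -0.0]
contact_force: [-0.5, 0.5, -3.4]
width: 0.0109
clock: 7.42
position: [0.3936, 0.166, 0.0832]
ee_rot: [0.0, 0.733, 0.68, -0.0]
contact_force: [-0.6, -0.3, -3.3]
width: 0.0112
[0.39369436 0.1661074  0.08325545] -4.233833537164576
```

View pics/top5.png

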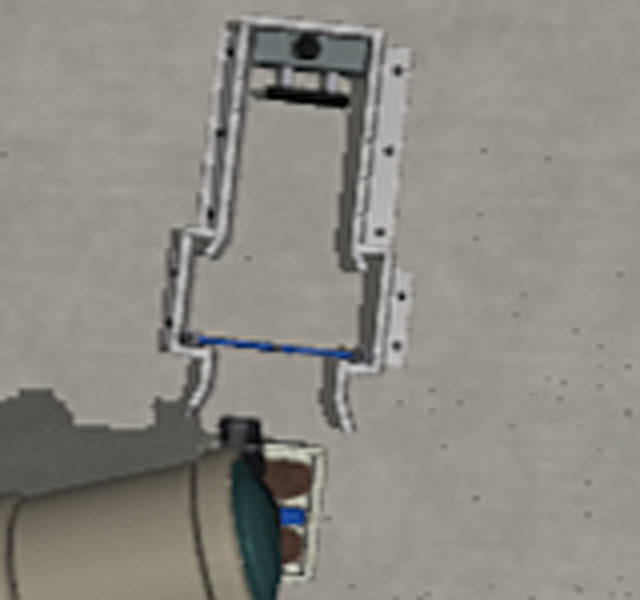

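View pics/side5.png

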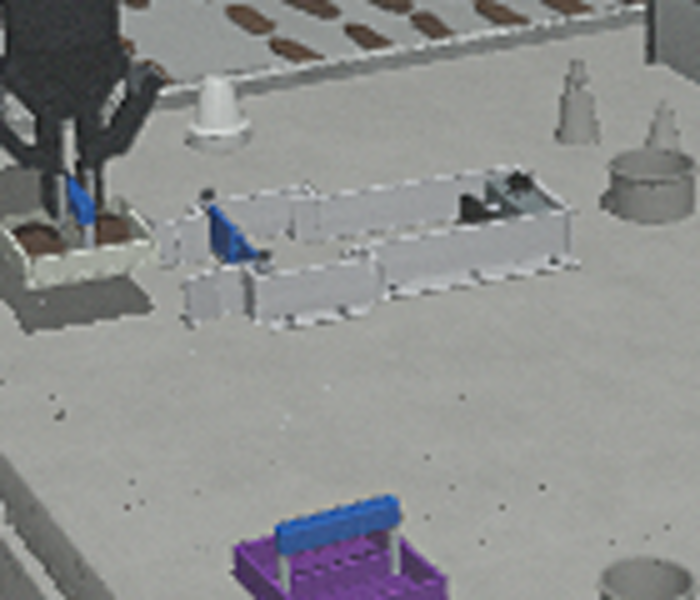

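```bash
python3 - <<'E'
from h import *
d=get_image("top")
z=lambda u,v:(160+(u+.5)/4-.5,130+(v+.5)/4-.5)
G=np.array([.5007,.1583]); th=np.radians(-4.2); ex=np.array([np.cos(th),np.sin(th)]); ey=np.array([-ex[1],ex[0]])
for n,p,h in [("trayRf",(326,450),.059),("trayRr",(311,580),.059),("handleR end",(304,518),.083),
  ("Lrail in far",(247,40),.034),("Lrail in near",(232,220),.034),("Lrail out far",(230,22),.034),("Lrail out near",(204,230),.034),
  ("Rrail in far",(371,40),.034),("Rrail in near",(357,245),.034),("Rrail out far",(382,33),.034),("Rrail out near",(371,245),.034),
  ("mouthL in",(203,405),.034),("mouthR in",(340,428),.034),("straight L",(214,365),.034),("straight R",(338,380),.034),
  ("flapL",(190,340),.038),("flapR",(360,356),.038),("bufL",(258,99),.026),("bufR",(347,107),.026)]:
    q=ray(d,z(*p),h)[:2]; print(n,q.round(4),"dock",((q-G)@ex*1000).round(1),((q-G)@ey*1000).round(1))
p=np.array(get_state()["position"])[:2]; print("tcp dock",(p-G)@ex*1000,(p-G)@ey*1000)
E
```

```text
trayRf [0.432  0.1187] dock -65.6 -44.5
trayRr [0.3446 0.126 ] dock -153.3 -43.7
handleR end [0.3878 0.1293] dock -110.5 -37.2
Lrail in far [0.7161 0.1861] dock 212.7 43.5
Lrail in near [0.5891 0.192 ] dock 85.7 40.1
Lrail out far [0.7285 0.1985] dock 224.2 56.7
Lrail out near [0.5815 0.2113] dock 76.7 58.8
Rrail in far [0.7184 0.0992] dock 221.5 -43.0
Rrail in near [0.574  0.1044] dock 77.0 -48.4
Rrail out far [0.7236 0.0916] dock 227.2 -50.2
Rrail out near [0.5742 0.0947] dock 78.0 -58.1
mouthL in [0.4599 0.2075] dock -44.3 46.1
mouthR in [0.4466 0.1121] dock -50.6 -50.0
straight L [0.4878 0.2009] dock -16.0 41.5
straight R [0.4797 0.1146] dock -17.7 -45.1
flapL [0.5045 0.2174] dock -0.5 59.2
flapR [0.4967 0.0995] dock 0.3 -58.9
bufL [0.676  0.1781] dock 173.4 32.6
bufR [0.6721 0.1153] dock 174.1 -30.4
tcp dock -107.2661383552902 0.03404309799932848
```

```bash
python3 -m jog '[0,0,15,0,0,-0.6, 0,0,30,0,0,-0.6, 0,0,35,0,0,-0.6, 0,0,35,0,0,-0.6, 0,0,35,0,0,-0.6]'; python3 -m jog '[0,6,0,0,0,0, 0,16,0,0,0,0, 0,24,0,0,0,0, 0,32,0,0,0,0, 0,38,0,0,0,0, 0,38,0,0,0,0]'; python3 - <<'E'
from h import *
for n in ("top","side"):
    d=get_image(n); a=d["frame"][:,:,::-1]
    c=a[130:280,160:320] if n=="top" else a[160:280,200:340]
    cv2.imwrite(f"pics/{n}6.png",cv2.resize(c,None,fx=5 if n=="side" else 4,fy=5 if n=="side" else 4,interpolation=cv2.INTER_CUBIC))
r=toolrot(); s=get_state(); print(s["position"],s["moment"],np.degrees(np.arctan2(*r.as_matrix()[[1,0],1])))
E
```

```text
clock: 8.2
position: [0.3942, 0.1666, 0.0487]
ee_rot: [0.0, 0.729, 0.685, 0.0]
contact_force: [0.3, -0.1, -3.9]
width: 0.011
clock: 8.95
position: [0.4323, 0.1641, 0.0482]
ee_rot: [0.0, 0.729, 0.684, 0.0]
contact_force: [0.7, -0.3, -2.6]
width: 0.0108
[0.43120805 0.16401421 0.04812477] [ 0.00884775 -0.02172104  0.03068399] -3.601771568298836
```

View pics/top6.png

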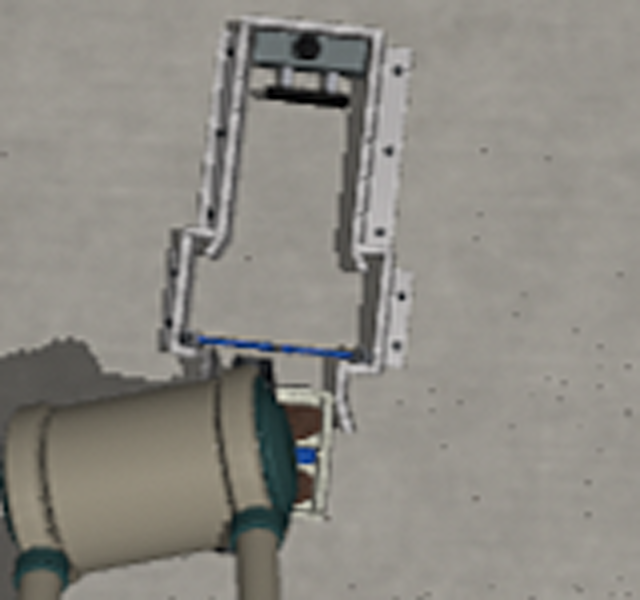

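View pics/side6.png

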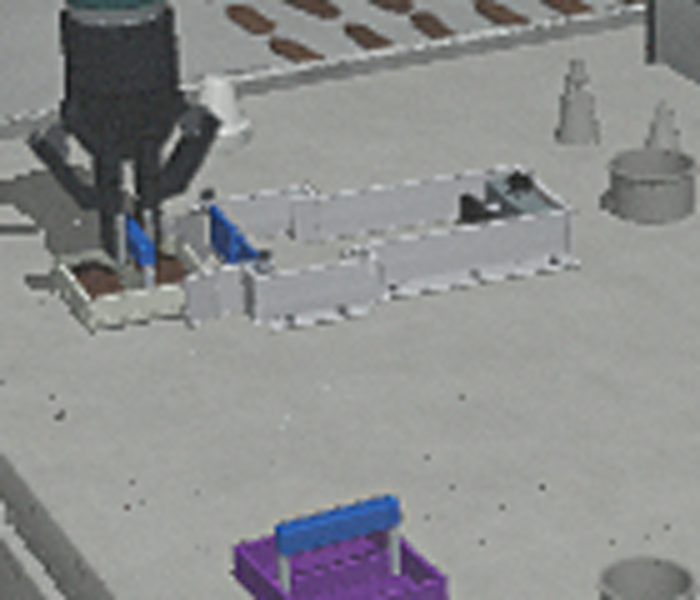

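```bash
cat > f.py <<'E'
from h import *
s=get_state(); r=toolrot(); G=np.array([.5007,.1583]); th=np.radians(-3.6); ex=np.array([np.cos(th),np.sin(th)]); ey=np.array([-ex[1],ex[0]])
p=np.array(s["position"]); f=np.array(s["contact_force"])
print("dock",((p[:2]-G)@ex*1000).round(1),((p[:2]-G)@ey*1000).round(1),"z",p[2].round(4),"F along/lat/z",(f[:2]@ex).round(2),(f[:2]@ey).round(2),f[2].round(2),"M",np.array(s["moment"]).round(3),"yaw",np.degrees(np.arctan2(*r.as_matrix()[[1,0],1])).round(2),"t",s["clock"])
E
python3 - <<'E'
from h import *
d=get_image("top")
z=lambda u,v:(160+(u+.5)/4-.5,130+(v+.5)/4-.5)
G=np.array([.5007,.1583]); th=np.radians(-3.6); ex=np.array([np.cos(th),np.sin(th)]); ey=np.array([-ex[1],ex[0]])
for n,p,h in [("trayRf",(331,395),.024),("trayRr",(326,518),.024),("railR",(338,380),.034),("railL",(214,365),.034)]:
    q=ray(d,z(*p),h)[:2]; print(n,((q-G)@ex*1000).round(1),((q-G)@ey*1000).round(1))
E
python3 f.py
python3 -m jog '[0,4,0,0,0,0, 0,8,0,0,0,0, 0,12,0,0,0,0, 0,16,0,0,0,0, 0,16,0,0,0,0]'>/dev/null; python3 f.py
```

```text
trayRf -29.0 -40.1
trayRr -114.5 -44.8
railR -18.2 -44.9
railL -15.6 41.7
dock -69.8 1.4 z 0.0481 F along/lat/z -0.53 0.16 -4.22 M [-0.03  -0.013 -0.007] yaw -3.6 t 9.1
dock -52.7 1.5 z 0.0483 F along/lat/z -0.56 -0.03 -3.91 M [ 0.026 -0.001  0.018] yaw -3.61 t 9.725
```

```bash

python3 -m jog '[-1,4,0,0,0,0, -1,8,0,0,0,0, -1,12,0,0,0,0, -1,16,0,0,0,0, -1,16,0,0,0,0]'>/dev/null; python3 f.py
python3 -m jog '[0,4,0,0,0,0, 0,8,0,0,0,0, 0,12,0,0,0,0, 0,16,0,0,0,0, 0,20,0,0,0,0]'>/dev/null; python3 f.py
```

```text
dock -38.5 0.2 z 0.0478 F along/lat/z -4.91 -0.02 -3.31 M [0.011 0.761 0.011] yaw -3.6 t 10.35
dock -17.3 0.4 z 0.0481 F along/lat/z -2.63 -0.05 -2.78 M [ 0.044  0.677 -0.062] yaw -3.59 t 10.975
```

Flap resistance is about 3–5 N along the lane, with no side force. I'll continue.

```bash

python3 -m jog '[0,4,0,0,0,0, 0,8,0,0,0,0, 0,12,0,0,0,0, 0,16,0,0,0,0, 0,20,0,0,0,0]'>/dev/null; python3 f.py
python3 -m jog '[0,4,0,0,0,0, 0,8,0,0,0,0, 0,12,0,0,0,0, 0,16,0,0,0,0, 0,20,0,0,0,0]'>/dev/null; python3 f.py
python3 - <<'E'
from h import *
for n in ("top","side"):
    d=get_image(n); a=d["frame"][:,:,::-1]
    c=a[130:280,160:320] if n=="top" else a[160:280,200:340]
    cv2.imwrite(f"pics/{n}7.png",cv2.resize(c,None,fx=5 if n=="side" else 4,fy=5 if n=="side" else 4,interpolation=cv2.INTER_CUBIC))
E
```

```text
dock 3.4 0.5 z 0.0484 F along/lat/z -2.06 -0.14 -3.49 M [-0.039  0.331  0.034] yaw -3.6 t 11.6
dock 23.3 0.5 z 0.0484 F along/lat/z -0.6 -0.57 -3.49 M [0.009 0.172 0.044] yaw -3.61 t 12.225
```

View pics/top7.png

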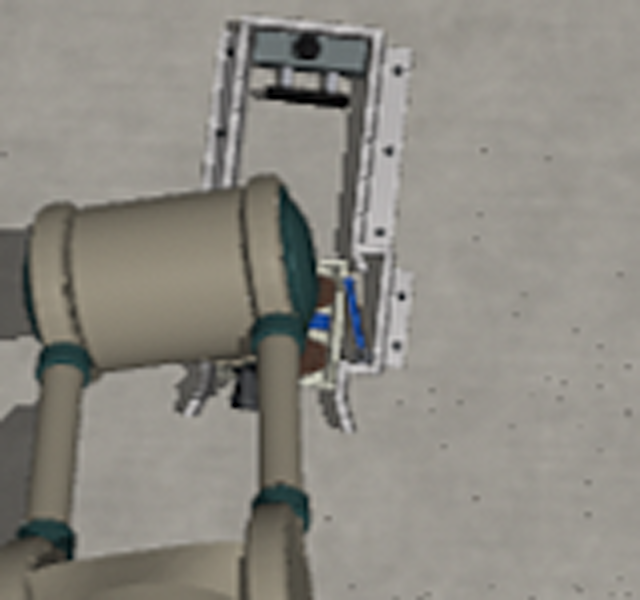

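View pics/side7.png

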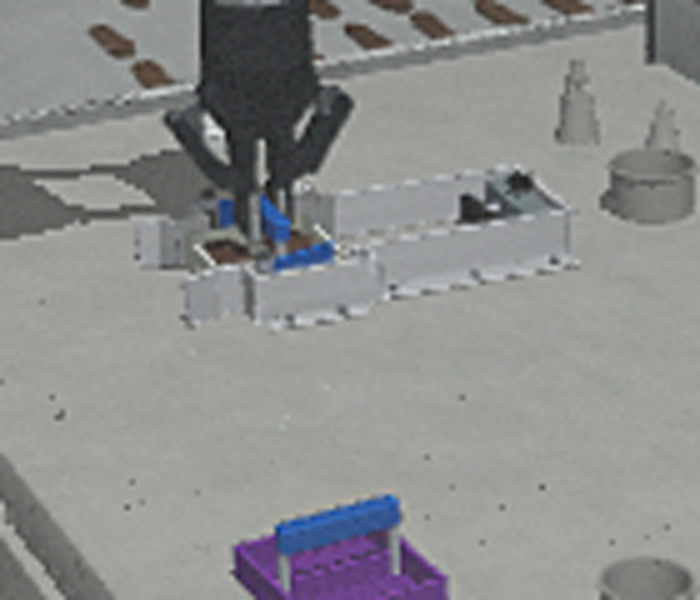

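The tray is between the flaps (right flap at (355,313), left flap hidden), the biscuits are in it, and the nose is about to enter the inner rails. I'll go slower.

```bash

python3 -m jog '[0,3,0,0,0,0, 0,6,0,0,0,0, 0,9,0,0,0,0, 0,12,0,0,0,0]'>/dev/null; python3 f.py
python3 -m jog '[0,3,0,0,0,0, 0,6,0,0,0,0, 0,9,0,0,0,0, 0,12,0,0,0,0]'>/dev/null; python3 f.py
```

```text
dock 34.9 0.4 z 0.0483 F along/lat/z -0.6 -1.03 -2.9 M [0.01  0.174 0.002] yaw -3.6 t 12.825
dock 46.9 0.5 z 0.0483 F along/lat/z -2.07 -0.35 -3.27 M [0.032 0.153 0.003] yaw -3.6 t 13.325
```

```bash

python3 -m jog '[0,4,0,0,0,0, 0,8,0,0,0,0, 0,12,0,0,0,0, 0,16,0,0,0,0, 0,20,0,0,0,0]'>/dev/null; python3 f.py
python3 -m jog '[0,4,0,0,0,0, 0,8,0,0,0,0, 0,12,0,0,0,0, 0,16,0,0,0,0, 0,20,0,0,0,0]'>/dev/null; python3 f.py
python3 -m jog '[0,4,0,0,0,0, 0,8,0,0,0,0, 0,12,0,0,0,0, 0,16,0,0,0,0]'>/dev/null; python3 f.py
python3 -m jog '[0,3,0,0,0,0, 0,6,0,0,0,0, 0,9,0,0,0,0, 0,12,0,0,0,0,0,12,0,0,0,0]'>/dev/null; python3 f.py

```

```text
dock 67.0 0.4 z 0.0482 F along/lat/z -1.14 0.06 -2.96 M [0.021 0.258 0.043] yaw -3.6 t 13.95
dock 87.0 0.5 z 0.0483 F along/lat/z -0.67 -0.88 -3.62 M [0.061 0.241 0.018] yaw -3.6 t 14.575
dock 103.6 0.4 z 0.0484 F along/lat/z 0.66 -0.23 -3.23 M [ 0.033 -0.01  -0.006] yaw -3.59 t 15.075
dock 115.0 0.5 z 0.0483 F along/lat/z 0.61 0.46 -3.2 M [-0.041  0.014 -0.004] yaw -3.6 t 15.7
```

```bash

python3 -m jog '[0,2,0,0,0,0, 0,4,0,0,0,0, 0,6,0,0,0,0, 0,6,0,0,0,0]'>/dev/null; python3 f.py
python3 - <<'E'
from h import *
for n in ("top","side"):
    d=get_image(n); a=d["frame"][:,:,::-1]
    c=a[130:280,160:320] if n=="top" else a[160:280,200:340]
    cv2.imwrite(f"pics/{n}8.png",cv2.resize(c,None,fx=5 if n=="side" else 4,fy=5 if n=="side" else 4,interpolation=cv2.INTER_CUBIC))
E
```

```text
dock 121.0 0.4 z 0.0483 F along/lat/z -0.13 -0.15 -3.75 M [-0.021 -0.002  0.043] yaw -3.61 t 16.2
```

View pics/top8.png

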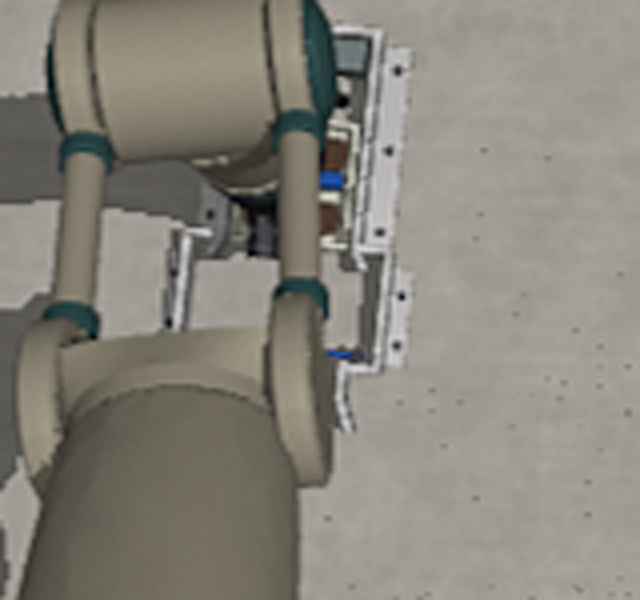

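View pics/side8.png

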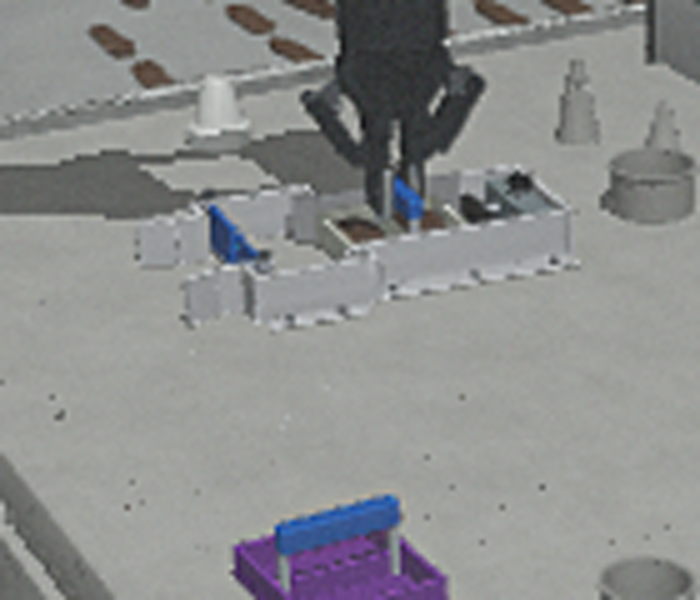

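Both flaps are shut behind the tray (blue at (230,235) in the side view), and the nose is some 8–10 mm short of the buffer. I'll creep to contact.

```bash

for i in 1 ; do python3 -m jog '[0,2,0,0,0,0, 0,4,0,0,0,0, 0,4,0,0,0,0]'>/dev/null; python3 f.py; done
python3 -m jog '[0,2,0,0,0,0, 0,2,0,0,0,0, 0,2,0,0,0,0]'>/dev/null; python3 f.py
python3 -m jog '[0,2,0,0,0,0, 0,2,0,0,0,0, 0,2,0,0,0,0]'>/dev/null; python3 f.py
```

```text
dock 125.0 0.5 z 0.0483 F along/lat/z -0.71 -0.13 -2.71 M [-0.034  0.05   0.007] yaw -3.6 t 16.675
dock 126.7 0.5 z 0.0482 F along/lat/z 0.09 -0.36 -3.94 M [ 0.021 -0.049  0.041] yaw -3.6 t 17.05
dock 128.7 0.4 z 0.0482 F along/lat/z -0.96 0.13 -3.52 M [0.083 0.004 0.043] yaw -3.6 t 17.425
```

```bash

python3 -m jog '[0,1,0,0,0,0, 0,2,0,0,0,0, 0,2,0,0,0,0, 0,2,0,0,0,0]'>/dev/null; python3 f.py
python3 -m jog '[0,1,0,0,0,0, 0,2,0,0,0,0, 0,2,0,0,0,0, 0,2,0,0,0,0]'>/dev/null; python3 f.py

```

```text
dock 130.7 0.5 z 0.0482 F along/lat/z -0.39 0.07 -2.95 M [ 0.007  0.004 -0.01 ] yaw -3.6 t 17.925
dock 132.7 0.4 z 0.0482 F along/lat/z 0.4 0.03 -2.28 M [ 0.004 -0.027  0.01 ] yaw -3.6 t 18.425
```

```bash

python3 -m jog '[0,1,0,0,0,0, 0,2,0,0,0,0, 0,2,0,0,0,0, 0,2,0,0,0,0]'>/dev/null; python3 f.py
python3 -m jog '[0,1,0,0,0,0, 0,2,0,0,0,0, 0,2,0,0,0,0, 0,2,0,0,0,0]'>/dev/null; python3 f.py

```

```text
dock 134.5 0.5 z 0.0482 F along/lat/z -1.39 -0.59 -3.0 M [ 0.048  0.135 -0.063] yaw -3.6 t 18.925
dock 136.3 0.5 z 0.0481 F along/lat/z -3.02 0.77 -2.82 M [ 0.13   0.469 -0.008] yaw -3.6 t 19.425
```

Contact came at about x=134, and the force rises as the spring rate predicts. I'll press to about 7 mm.

```bash

python3 -m jog '[0,1,0,0,0,0, 0,2,0,0,0,0, 0,2,0,0,0,0, 0,2,0,0,0,0]'>/dev/null; python3 f.py
python3 -m jog '[0,1,0,0,0,0, 0,2,0,0,0,0, 0,3,0,0,0,0, 0,3,0,0,0,0, 0,3,0,0,0,0]'>/dev/null; python3 f.py
python3 -m jog '[0,0,0,0,0,0, 0,0,0,0,0,0]'>/dev/null; python3 f.py
python3 - <<'E'
from h import *
d=get_image("side"); a=d["frame"][:,:,::-1]
cv2.imwrite(f"pics/side9.png",cv2.resize(a[170:250,240:340],None,fx=7,fy=7,interpolation=cv2.INTER_CUBIC))
E
```

```text
dock 138.2 0.5 z 0.0481 F along/lat/z -4.3 1.16 -1.66 M [ 0.197  0.85  -0.151] yaw -3.61 t 19.925
dock 140.1 0.5 z 0.048 F along/lat/z -5.85 0.74 -1.38 M [ 0.15   1.164 -0.205] yaw -3.61 t 20.55
dock 140.1 0.5 z 0.0479 F along/lat/z -7.53 1.89 -0.73 M [ 0.157  1.151 -0.232] yaw -3.61 t 20.8
```

View pics/side9.png

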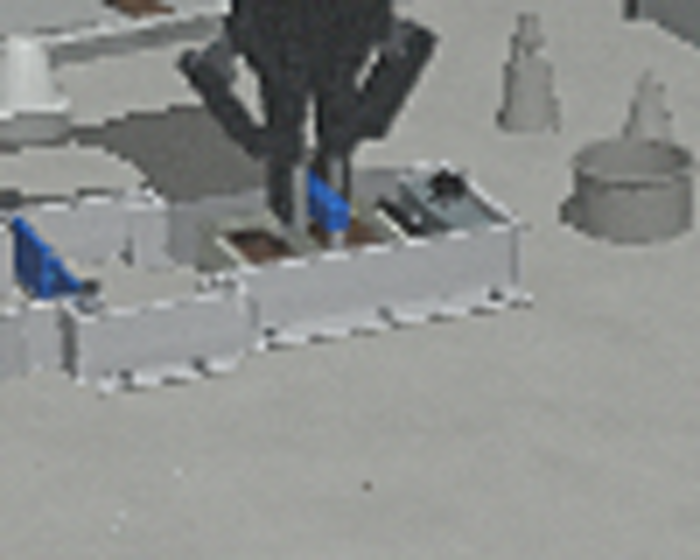

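```bash

python3 -m jog '[0,0,1,0,0,0, 0,0,2,0,0,0, 0,0,2,0,0,0]'>/dev/null; python3 f.py
python3 -m jog '[0,0,1,0,0,0, 0,0,1.5,0,0,0, 0,0,1.5,0,0,0]'>/dev/null; python3 f.py

```

```text
dock 140.1 0.3 z 0.0458 F along/lat/z -7.24 0.27 -0.81 M [ 0.068  1.141 -0.201] yaw -3.61 t 21.225
dock 140.1 0.3 z 0.0444 F along/lat/z -6.4 0.56 -1.1 M [ 0.014  1.147 -0.23 ] yaw -3.61 t 21.6
```

```bash

python3 -m jog '[0,0,0,0,0,0, 0,0,0,0,0,0, 0,0,0,0,0,0, 0,0,0,0,0,0, 0,0,0,0,0,0, 0,0,0,0,0,0, 0,0,0,0,0,0, 0,0,0,0,0,0]' 0.6; python3 f.py
python3 - <<'E'
from h import *
d=get_image("side"); a=d["frame"][:,:,::-1]
cv2.imwrite(f"pics/side10.png",cv2.resize(a[170:250,240:340],None,fx=7,fy=7,interpolation=cv2.INTER_CUBIC))
E
```

```text
clock: 22.6
position: [0.6422, 0.1499, 0.0448]
ee_rot: [0.0, 0.729, 0.685, -0.0]
contact_force: [-0.2, -0.3, 0.8]
width: 0.0342
dock 141.7 0.5 z 0.0448 F along/lat/z -0.21 -0.33 0.83 M [ 0.013  0.021 -0.035] yaw -3.6 t 22.6
```

View pics/side10.png

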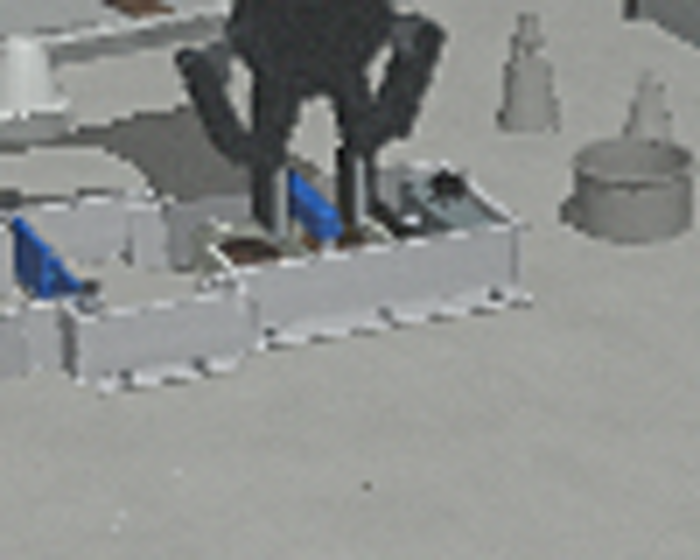

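```bash

python3 -m jog '[0,-3,0,0,0,0, 0,-3,-8,0,0,0, 0,-3,-25,0,0,0, 0,-3,-60,0,0,0, 0,-3,-110,0,0,0, 0,-3,-150,0,0,0, 0,-3,-150,0,0,0]'
python3 -m jog '[0,-50,0,0,0,0, 0,-110,-20,0,0,0, 0,-170,-20,0,0,0, 0,-230,-20,0,0,0, -50,-260,-20,0,0,0, -110,-270,-20,0,0,0, -170,-270,-20,0,0,0, -230,-270,-20,0,0,0, -290,-270,-20,0,0,0, -330,-270,-20,0,0,0]'
python3 - <<'E'
from h import *
for n in ("top","side"):
    d=get_image(n); a=d["frame"][:,:,::-1]
    c=a[130:280,160:320] if n=="top" else a[165:265,220:340]
    cv2.imwrite(f"pics/{n}11.png",cv2.resize(c,None,fx=6 if n=="side" else 4,fy=6 if n=="side" else 4,interpolation=cv2.INTER_CUBIC))
E
```

```text
clock: 23.52
position: [0.6418, 0.1505, 0.2008]
ee_rot: [0.003, 0.729, 0.685, 0.004]
contact_force: [0.4, -0.4, -0.1]
width: 0.034
clock: 24.78
position: [0.3482, -0.1646, 0.2148]
ee_rot: [0.0, 0.73, 0.684, -0.0]
contact_force: [-0.1, 0.5, 1.1]
width: 0.0343
```

View pics/top11.png

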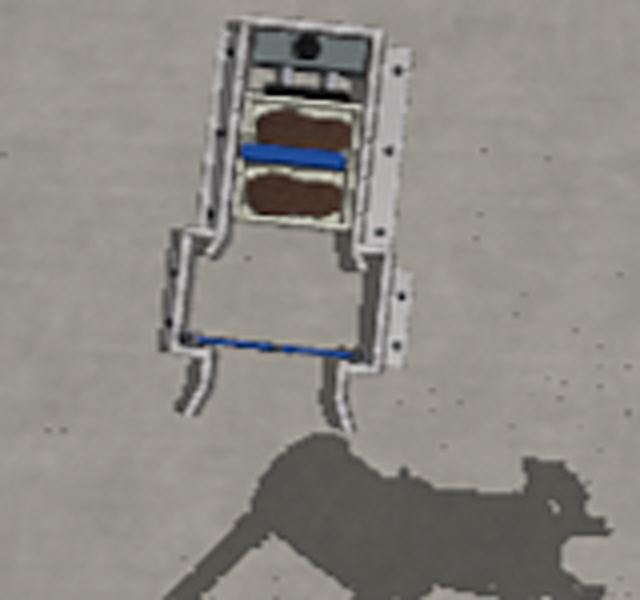

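View pics/side11.png

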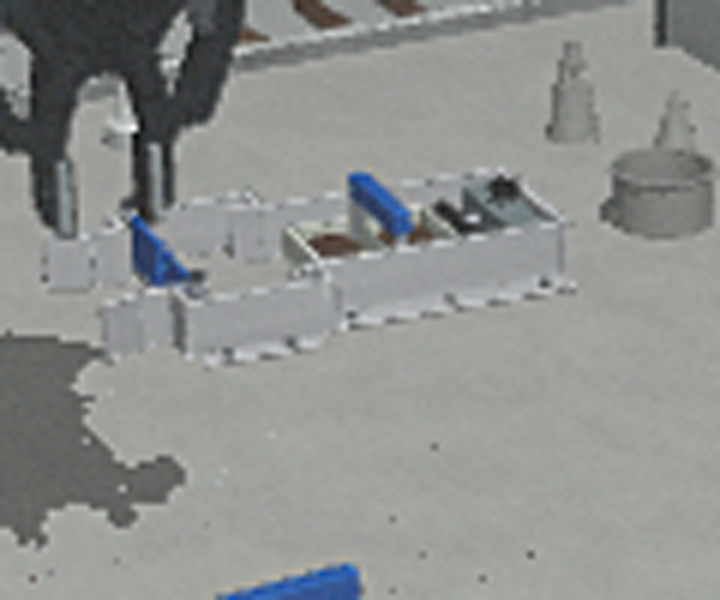

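The flaps are shut and both biscuits are in. The tray front at (305,98) sits against the buffer at (305,91). I'll check that the buffer stays pressed by comparing its dark band before and after.

```bash
python3 - <<'E'
from h import *
import time
a=cv2.cvtColor(cv2.imread("pics/top0.png"),cv2.COLOR_BGR2GRAY).astype(float)
d=get_image("top"); b=cv2.cvtColor(d["frame"],cv2.COLOR_RGB2GRAY).astype(float)
for c in (228,235,236,242,243,244):
    print(c,a[146:160,c].astype(int),b[146:160,c].astype(int))
hsv=cv2.cvtColor(d["frame"],cv2.COLOR_RGB2HSV); m=cv2.inRange(hsv,(100,130,60),(122,255,255)); m[:160]*=1
k,l,st,ce=cv2.connectedComponentsWithStats(m)
G=np.array([.5007,.1583]); th=np.radians(-3.6); ex=np.array([np.cos(th),np.sin(th)]); ey=np.array([-ex[1],ex[0]])
for i in range(1,k):
    if st[i,4]>8 and ce[i][0]<300:
        q=ray(d,ce[i],.05 if ce[i][1]<200 else .038)[:2]; print(ce[i],(q-G)@ex*1000,(q-G)@ey*1000)
E
python3 f.py
```

```text
228 [ 30  93 125 129 137  73  15  11   0 141 153 150 150 148] [ 32  94 128 137  98  38  11   0 195 109 184 122  46  52]
235 [ 66  17 139 154 153 127  60  15   7   4 139 151 146 146] [ 68  18 143 158 163  94  19   4  99 175 105 160 115  53]
236 [ 68  19 124 148 151 144  70  10   9   4 141 155 146 145] [ 69  20 128 153 160 102  31   8  43 192 118 176 137  62]
242 [106  59 113 142 148 157 128  58  16   3  38 140 149 145] [108  61 115 145 152 167  89   8   0 164 133 133 198 114]
243 [113  59 137 163 156 156 138  65  14   3  27 140 153 146] [115  61 140 167 161 166  92  16   3 126 153 129 191 123]
244 [114  58  88 141 143 140 121  56  14   3  18 144 157 149] [117  59  90 145 147 150  89  21   3 100 157 114 184 126]
[232.77876106 168.61946903] 132.32280451704708 -0.7477756146955628
[219.13043478 215.60869565] 0.3804557127281098 25.885192950140294
[239.5        217.72727273] -0.389278255999687 -30.786868289464824
dock -131.7 -330.8 z 0.2146 F along/lat/z 0.51 0.89 -0.33 M [ 0.012 -0.046  0.037] yaw -3.84 t 24.925
```

The buffer band's rear edge moved about 0.7 px, or roughly 2 mm, so the buffer is still slightly pressed. The flap centroids match their starting position. I'll hand in.

```bash
python3 -m jog '[0,0,0,0,0,0, 0,0,0,0,0,0, 0,0,0,0,0,0, 0,0,0,0,0,0]'; python3 - <<'E'
from h import *
d=get_image("top"); b=cv2.cvtColor(d["frame"],cv2.COLOR_RGB2GRAY); print(b[148:160,236],b[148:160,243])
a=cv2.imread("pics/top0.png")[:,:,::-1]; e=np.abs(a.astype(int)-d["frame"]).max(2)
for n,(x,y) in dict(nozzle=(139,182),ring=(237,106),ring1=(416,219)).items(): print(n,e[y-12:y+12,x-14:x+14].mean())
print(sign_off())
E
```

```text
clock: 25.42
position: [0.3491, -0.1617, 0.2149]
ee_rot: [0.0, 0.729, 0.685, -0.0]
contact_force: [0.3, 0.7, -0.4]
width: 0.0343
[128 153 161 102  31  10  42 193 116 178 137  62] [140 167 162 166  92  15   1 126 152 129 191 122]
nozzle 3.78125
ring 3.1294642857142856
ring1 3.1919642857142856
the job is handed in; nothing more can be done
None
```

The tray is in its dock, resting against the buffer with both flaps shut behind it. I handed the job in at about 25.5 s.

I gripped the tray by its handle and carried it about 4 mm clear of the table, so it did not actually slide on it, through the mouth and flaps. It met about 5 N along the lane and up to about 1 N sideways. I then pressed the buffer to about 6–7 mm (about 7 N, no sign of bottoming), with 1–2 N of side force. Before letting go I lowered the tray to within about 0.5 mm of the table.

**Last checks:**
- **Flaps:** both are back at their starting positions.
- **Biscuits:** both are lying in the tray.
- **Buffer:** still pressed in by roughly 2 mm. This comes from a shift of less than one pixel, so it is only approximate. It was the same half a second later.
- **Other things:** the nozzle and ring cutters have not moved.
- **Robot:** clear, touching nothing.

One disagreement: I expected the tray to meet the buffer about 5 mm sooner than it did, so I went by the measured contact instead. No check failed.

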